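# Catch the stone case's falling lid and lower it shut

## Robot

A 6-joint arm with a two-finger parallel gripper is mounted at the origin on the work surface. World frame = base frame: x ahead of the robot, y to its left, z up, the work surface at z = 0. Lengths are in mm, angles in rad, forces in N, time in s.
With the tool pointing down it reaches from about 350 to 875 mm from the base axis. Payload 15.5 kg.
Tool frame: the origin (TCP) lies on the mounting face of the last link; the fingertips stand 173 mm ahead of it and the grasp point (between the pads) lies 155 mm ahead of it; x points along the fingers, y is the direction in which the jaws open and shut, and the axes are right-handed (so a half turn about x gives the same grasp; the last joint's range is limited). The gripper opens to 85 mm and grips with 20 to 120 N. Pads are 22 mm wide; open, the fingers measure 114 mm over their backs; the gripper's body (76 mm by 85 mm) begins 54 mm behind the grasp point. The pads swing forward as they close: fully open they stand 13 mm farther back than shut.
Start: joints at [-1.198, 0.494, 1.345, -0, 1.302, -0.096], TCP at [282.387, -557.571, 404.677] pointing down, gripper open.
Joint ranges: [-2.91, 2.91], [-0.82, 2.16], [0.22, 2.67], [-1.22, 4.37], [0.12, 2.79], [-3.08, 3.08]. Speed limits (rad/s): [1.89, 1.89, 2.57, 3.01, 3.01, 3.01].

## Interface

Orientations are given as a unit quaternion [w, x, y, z].
In Python, from rig import monitor, viewer, workorder gives the robot as it stands.
- The arm moves only by the tool play_rows, never from a script. Its argument "plan" is a list of rows, each a list of 3 entries, a list of its own where there are three numbers: the turn, a rotation vector about the tool's x, y, z in degrees, then the shift along the tool's x, y, z in m, then the opening in per cent of the stroke, from 0 (shut) to 100 (fully open). In form: [[[wx, wy, wz], [x, y, z], fingers], ...]. A call has 1 to 10 rows; each row is the pose to reach, as a shift and turn from the pose measured when the call began, along the tool's axes at that moment; what a row does not reach only later rows make up. A row lasts 1/8 s, in which the tool goes at most 62.5 mm and 10.7 degrees, less where a joint would pass 70% of its speed; a pose out of reach is approached as far as the arm can. A call with a gripper value outside its range is refused whole. The fingers move at their own pace and stop on an object; "force" is the grip in N (left out, the last holds). Time passes only in rows, so rows that repeat a pose let the fingers close. It gives the time, the measured TCP pose, the force and the opening at its end, in the units of the state.
- monitor.get_obs(): the state, without advancing time (a new reading comes with each control period).
- viewer.get_image(name): name is "side" or "top" or "wrist"; returns the picture (420x560x3 uint8, blue, green, red); there is no depth.
- viewer.camera_params(name): a dict with "mtx" (3x3 intrinsics, pixels), "view" (4x4, takes a point from world to camera coordinates). Camera axes: x right, y down, z forward; pixel columns grow to the right and rows downward; lengths in mm; the calibration is good to about 2 mm. A picture is of the moment at which its call begins: read the wrist's pose just before it. camera_params takes no time and is no camera call; for the wrist camera it gives the pose at the moment of the call.
- workorder.hand_in(): hands the job in, once; it reports no verdict.
The state is a dict: "time": time; "joint_pos": joint angles; "qvel": joint speeds; "joint_efforts": joint torques, N m; "tcp_pos": TCP position; "tcp_rot": TCP orientation; "wrist_force": force on the tool from outside, world axes, zero at the start; "moment": the same for the moment, N m; "finger_gap": finger opening in mm.
Only numpy, scipy, OpenCV 4.12 (cv2) and the standard library are available. Lean on these libraries where they do the work, as an engineer would, in place of code of your own. Each camera call takes 0.05 s, during which the arm holds its last target.

## Task

Close the opal case without a knock: with a finger, tip its leaning lid forward past upright until it falls by itself, catch it from underneath on the outside of your fingers while it is still more than half open, and let it come to rest there for a moment. Then lower it slowly on the fingers, keeping it supported until it is all but shut, and leave it fully shut with the hand clear. Do not pinch the lid or hold it from its blue top on the way down, and leave the loupe, the opal and the brass weight beside the case where they are.

Things in the scene. Friction and masses are not known exactly. Their poses are not given: they have to be found in the camera images.
- lid (a joint): Lid, hinged on the top edge of one long side of the case. 0 = shut on the rim, pi/2 = upright, about 1.87 = leaning back on its stop (the start). 0.23 to 0.36 kg. The hinge has a damper, no spring or detent: once past upright the lid falls by itself, about 0.06 rad/s when 0.1 rad past upright, growing to 0.45 to 0.8 rad/s near shut; from 0.1 rad past upright it takes 2.5 to 4.5 s to fall half way.
- case: Small dark wooden stone case, fixed to the bench, 110 (x) by 160 (y) by 60 mm high, open at the top, black insert with opals 40 mm up, brass hinge leaves on its back. Origin: centre of its underside. Its x axis points from its front (lip side, to the robot's left) to its hinge side (to the robot's right, within about half a radian); y along the hinge; z up.
- hinge (a point): Point on the hinge axis, middle of its length: 55 mm along the case's x axis from its centre and 64 mm above the bench. Its axes turn with the lid: -x runs from the hinge along the lid to its free edge, y along the hinge, z out of the lid's blue top face.
- lid_edge (a point): Middle of the lid's free edge, 135 mm from the hinge axis, at mid-thickness. Axes as those of the hinge point. The lid is a plate 8 mm thick and 160 mm wide (along y): its outer half (top when shut, outward face while open) is blue, its inner half (underside) is dark red and reaches 3 mm further at the free edge.
- lid_lip (a point): Middle of the underside of the lid's lip, 122 mm from the hinge axis, 4 mm below mid-thickness. The lip is the last 25 mm of the lid: when shut it overhangs the case's front wall by that much, with its underside 60 mm above the bench, so fingers can support it there from below all the way down.
- loupe_mid (a point): Folding steel loupe, loose: round barrel 34 mm wide and 18 mm high with a 45 mm steel cover beside it, lying on the bench. Point: axis of the barrel, 9 mm up.
- opal_mid (a point): Rough opal, loose, blue-green, 42 mm across, 22 mm high. Point: its centre, 11 mm up.
- weight_mid (a point): Brass balance weight with a knob, loose, 28 mm across, 41 mm high. Point: its centre, 20 mm up.
There are look-alikes about, which are no part of the job. What is meant by the case is not grey, and is the smaller of those in its own colour.

How it is judged (in metres and radians):
On the way, in this order (a step that is already met when the one before it is completed fails the run):
1. the lid, tipped past upright, falls by itself with nothing touching it (value of joint lid between 0.8 and 1.52 rad and velocity of joint lid below -0.02 rad/s and contact force between the arm and lid_c1 below 0.02 N and contact force between the arm and lid_c0 below 0.02 N), for 0.1 s.
2. the lid is caught from underneath and rests on the fingers, still more than about half open (value of joint lid between 0.7 and 1.5 rad and velocity of joint lid between -0.06 and 0.06 rad/s and contact force between the fingers and lid_c0 above 0.15 N and contact force between the arm and lid_c1 below 0.02 N), for 0.2 s.
At the end, for the whole second after the job is handed in: The lid is fully shut (within 0.03 rad) and still, and the loupe, opal and weight are within 20 mm of where they began (value of joint lid below 0.03 rad and velocity of joint lid between -0.02 and 0.02 rad/s and distance of each of loupe_mid, opal_mid, weight_mid from where it was at the start of the episode below 0.02 m); the robot touches nothing.
It fails at once if the lid drops: it moves faster than 0.35 rad/s (about 45 mm/s at its edge) while its edge is 8 to 25 mm above shut; the last few millimetres are free (value of joint lid between 0.06 and 0.18 rad and velocity of joint lid below -0.35 rad/s).
It fails at once if the lid is pinched or held from its blue top on the way down (between 1.2 and 0.1 rad open) (contact force between the arm and lid_c1 above 1 N and value of joint lid between 0.1 and 1.2 rad).
It fails at once if the loupe, the opal or the weight is shoved, lifted or carried (more than 20 mm) (distance of any of loupe_mid, opal_mid, weight_mid from where it was at the start of the episode above 0.02 m).
It also fails if it takes over 64 s, if anything falls off the work surface, if the arm or the gripper's body presses on something with over 40 N, if the wrist force passes 120 N, or if a joint passes its speed limit or range.

## Working session

There is one attempt and no reset: what is moved stays moved. The work goes in short steps, Python scripts to look and compute and a tool call to move; the robot and the scene stay as the last step left them, time stands still between calls to the robot, and variables do not carry over. Pictures are saved under pics/ and viewed, and the job is handed in when it is done.

Besides the shell and the picture viewer there is one more tool, called after "Request:" in YAML: its name, and indented under it one key for each argument. play_rows: Moves the arm, as the interface text tells. Its arguments: {"type":"object","properties":{"plan":{"type":"array","items":{"type":"array"}},"force":{"type":"number"}},"required":["plan"]}

```bash
ls; mkdir -p pics; python3 - <<'E'
from rig import monitor, viewer, workorder
import cv2
print(monitor.get_obs())
for n in ["side","top","wrist"]:
    p=viewer.camera_params(n); print(n,p)
    cv2.imwrite(f"pics/{n}0.png",viewer.get_image(n))
E
```

```text
pics
{'time': 0.0, 'joint_pos': array([-1.19748773e+00,  4.94180215e-01,  1.34611656e+00, -2.90597485e-05,
        1.30249784e+00, -9.54735710e-02]), 'qvel': array([ 0.0004743 ,  0.00036662, -0.00115378, -0.00124129,  0.00206819,
        0.00118534]), 'joint_efforts': array([-2.46312527e-03, -8.82157230e+01, -3.83872139e+01, -3.13138407e-04,
        9.88116808e-03,  3.00318243e-05]), 'tcp_pos': array([ 282.33585742, -557.4328882 ,  404.10690922]), 'tcp_rot': array([-0.16380922, -0.6877022 , -0.16464821,  0.68783951]), 'wrist_force': array([ 0.49610723, -0.56297462,  0.22361339]), 'moment': array([ 0.0309982 , -0.04220472, -0.04061427]), 'finger_gap': 85.2185180529308}
side {'mtx': array([[429.39593722,   0.        , 269.87238733],
       [  0.        , 429.39593722, 207.1048034 ],
       [  0.        ,   0.        ,   1.        ]]), 'view': array([[-9.91421802e-01, -1.28709133e-01,  2.27325762e-02,
         4.86437583e+02],
       [-8.08279449e-02,  4.67086830e-01, -8.80509362e-01,
         1.17388373e+02],
       [ 1.02711509e-01, -8.74793606e-01, -4.73483361e-01,
         8.9606832
[... 430 characters left out ...]
945e+02],
       [ 9.39424361e-02,  8.23357362e-03, -9.95543584e-01,
         9.59181919e+02],
       [ 0.00000000e+00,  0.00000000e+00,  0.00000000e+00,
         1.00000000e+00]])}
wrist {'mtx': array([[340.89617679,   0.        , 280.85935044],
       [  0.        , 340.89617679, 209.06655518],
       [  0.        ,   0.        ,   1.        ]]), 'view': array([[ 4.52449986e-01, -8.91787560e-01, -1.98972671e-03,
        -6.25189361e+02],
       [-8.42141998e-01, -4.27994161e-01,  3.28051602e-01,
        -4.27161687e+01],
       [-2.93403929e-01, -1.46751310e-01, -9.44657709e-01,
         3.80762187e+02],
       [ 0.00000000e+00,  0.00000000e+00,  0.00000000e+00,
         1.00000000e+00]])}
```

View pics/side0.png

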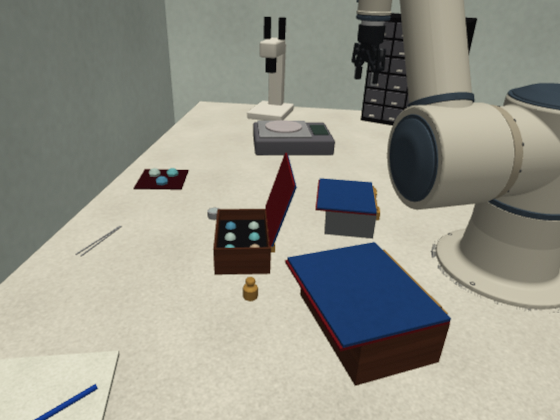

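View pics/top0.png

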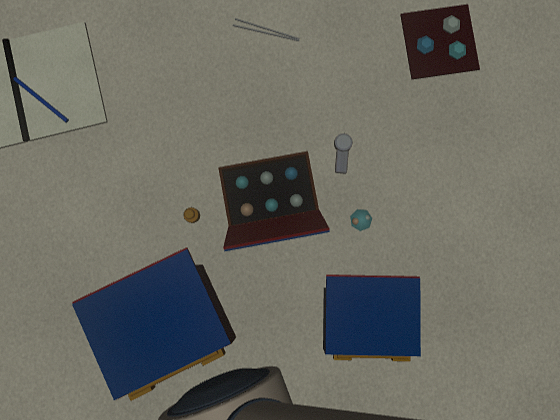

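View pics/wrist0.png

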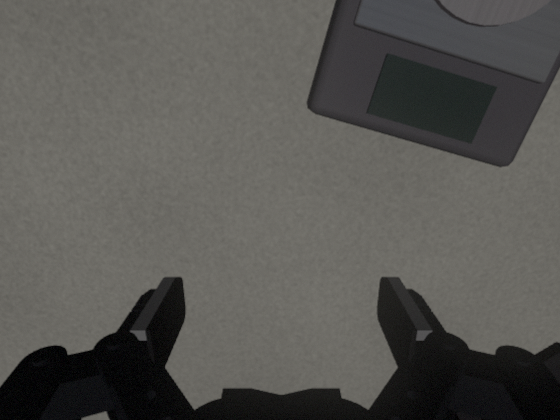

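The images put the hinge side of the open brown case towards the robot, with the lid leaning back towards −x. That doesn't match the text's "to the robot's right", so I'll measure it properly.

```bash
cat > h.py <<'E'
import numpy as np, cv2
from rig import monitor, viewer
def ray(cp,uv):
    K=cp['mtx'];V=cp['view'];R=V[:3,:3];t=V[:3,3]
    c=-R.T@t; d=R.T@np.linalg.inv(K)@np.array([uv[0],uv[1],1.]); return c,d/np.linalg.norm(d)
def onz(n,uv,z):
    c,d=ray(viewer.camera_params(n),uv); return c+d*(z-c[2])/d[2]
def proj(n,p):
    cp=viewer.camera_params(n);q=cp['view'][:3,:3]@np.array(p)+cp['view'][:3,3];q=cp['mtx']@q;return q[:2]/q[2]
def R(q):
    w,x,y,z=q
    from scipy.spatial.transform import Rotation as Ro
    return Ro.from_quat([x,y,z,w]).as_matrix()
E
python3 - <<'E'
from h import *
o=monitor.get_obs(); print(R(o['tcp_rot']).round(3))
t=cv2.imread('pics/top0.png'); s=cv2.imread('pics/side0.png')
cv2.imwrite('pics/topz.png',cv2.resize(t[120:280,170:390],None,fx=3.6,fy=3.6,interpolation=cv2.INTER_CUBIC))
cv2.imwrite('pics/sidez.png',cv2.resize(s[140:310,190:330],None,fx=3.5,fy=3.5,interpolation=cv2.INTER_CUBIC))
for n in ['side','top','wrist']:
    c,d=ray(viewer.camera_params(n),(280,210)); print(n,c.round(),d.round(2))
c,_=ray(viewer.camera_params('wrist'),(280,210)); print('wrist cam in tool',(R(o['tcp_rot']).T@(c-o['tcp_pos'])).round(1))
print(proj('side',[0,0,0]))
E
```

```text
[[-0.     0.452 -0.892]
 [ 0.001 -0.892 -0.452]
 [-1.    -0.001 -0.   ]]
side [400. 792. 517.] [ 0.08 -0.87 -0.48]
top [ 422.    6. 1003.] [ 0.09  0.02 -1.  ]
wrist [ 359. -520.  373.] [-0.3  -0.15 -0.94]
wrist cam in tool [ 31.7   1.1 -85. ]
[502.97327606 263.3573113 ]
```

View pics/topz.png

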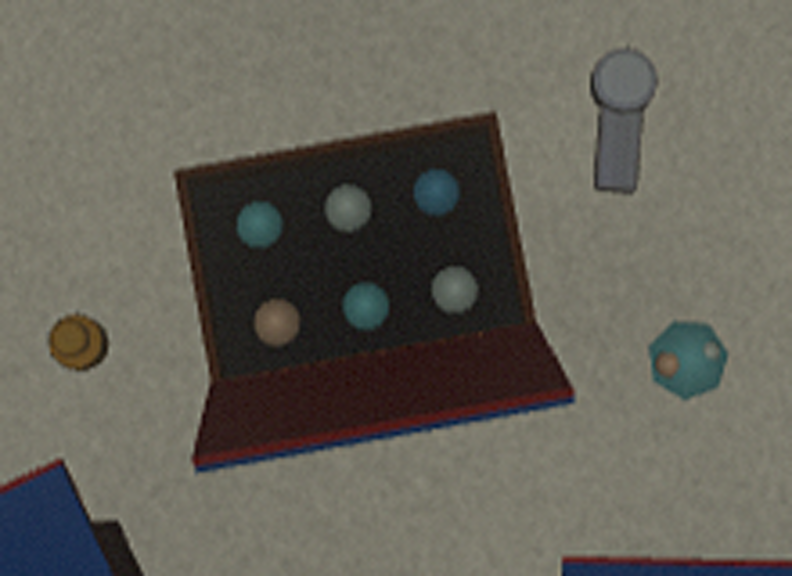

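View pics/sidez.png

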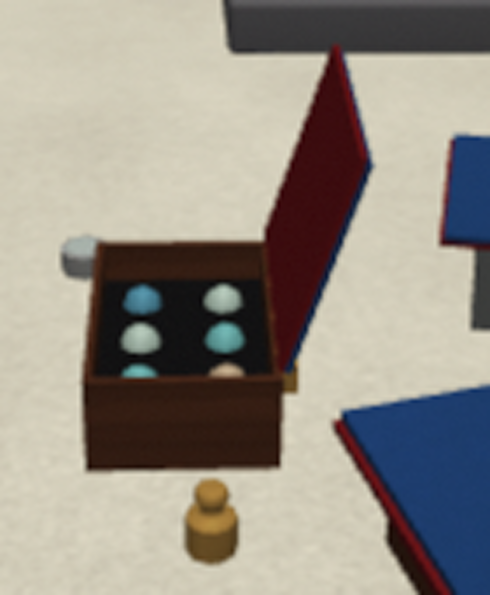

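Top view: the front rim corners are near (219.4,167.8) and (307.5,151.7), and the lid's free edge runs (224,249)–(330,229). The brass weight is at (191,215), the loupe barrel at (343,142) and the opal at (361,220). In the side view the lid leans to the right, towards the robot, and its far top corner is near (286,154).

```bash
python3 - <<'E'
from h import *
f=lambda x,y:(170+x/3.6,120+y/3.6)
a=onz('top',f(178,172),60); b=onz('top',f(496,113),60)
print(a,b,np.linalg.norm(a-b))
yv=(a-b)/np.linalg.norm(a-b); 
# hinge side is toward -x world: xc
xc=np.array([yv[1],-yv[0],0]); 
print('ycase cand',yv,'xcase',xc)
fm=(a+b)/2
hinge=fm+110*xc; hinge[2]=64
print('hinge',hinge,'yaw',np.degrees(np.arctan2(xc[1],xc[0])))
for th in [1.87]:
  e=hinge-xc*135*np.cos(th)+np.array([0,0,135*np.sin(th)])
  print(e)
  for s in(80,-80):
    print('lid corner proj top',proj('top',e+s*yv),'side',proj('side',e+s*yv))
# measured edge
for p in [(194,466),(575,397)]:
    print(onz('top',f(*p),193))
print('side meas', [ (190+x/3.5,140+y/3.5) for x,y in [(337,46),(368,165)]])
for p,z in [((624,75),18),((688,360),11),((74,336),41),((617,190),5)]: print(onz('top',f(*p),z).round())
print('rear bottom corners proj', proj('side',fm+110*xc+80*yv),proj('side',fm+80*yv))
E
```

```text
[584.14650854 128.92689927  60.        ] [614.34413253 -26.33439572  60.        ] 158.1706869619886
ycase cand [-0.19091795  0.981606    0.        ] xcase [0.981606   0.19091795 0.        ]
hinge [707.22198028  72.29722675  64.        ] yaw 11.006359800560107
[746.28254937  79.89433186 193.00215478]
lid corner proj top [191.18396134  58.72816393] side [122.54392815 185.29809286]
lid corner proj top [293.20283043  40.01499886] side [141.12141442 151.84510467]
[438.15013162 102.66899117 193.        ]
[467.85949805 -54.92205148 193.        ]
side meas [(286.2857142857143, 153.14285714285714), (295.1428571428571, 187.14285714285714)]
[643. -93.  18.]
[ 498. -126.   11.]
[505. 181.  41.]
[586. -91.   5.]
rear bottom corners proj [154.04675153 249.19220905] [212.9741242  248.24519065]
```

Request:
play_rows:
  plan:
    - [[0,8,0],[-0.02,0,0],0]
    - [[0,16,0],[-0.05,0,0],0]
    - [[0,24,0],[-0.08,0,0],0]
    - [[0,24,0],[-0.08,0,0],0]
  force: 40

```text
time: 0.65
tcp_pos: [281.8, -558.1, 485.9]
tcp_rot: [0.127, 0.816, 0.194, -0.529]
wrist_force: [-0.3, -0.1, -0.2]
finger_gap: 12.3
```

```bash
python3 - <<'E'
from h import *
o=monitor.get_obs(); print(o['time'],o['joint_pos'].round(4).tolist(),o['tcp_pos'].round(2).tolist(),o['tcp_rot'].round(5).tolist(),o['finger_gap']); print(R(o['tcp_rot']).round(3))
E
```

```text
0.65 [-1.3036, 0.4457, 1.2403, 0.4118, 1.5446, -0.2303] [281.77, -558.13, 485.93] [0.12687, 0.81631, 0.19384, -0.52911] 12.333207634024282
[[ 0.365  0.451 -0.815]
 [ 0.182 -0.893 -0.412]
 [-0.913  0.002 -0.408]]
```

```bash
cat >> h.py <<'E'
from scipy.spatial.transform import Rotation as Ro
import json,os
H=np.array([491.3,30.3,64.]); F=np.array([.9816,.1909,0]); Y=np.array([-.1909,.9816,0]); Z=np.array([0,0,1.])
def tgtR(al,yaw=0):
    # tool heading along Y tilted down al deg ; yaw rotates about world z (deg)
    a=np.radians(al); x=np.cos(a)*Y-np.sin(a)*Z; y=F; M=np.stack([x,y,np.cross(x,y)],1)
    return Ro.from_euler('z',yaw,degrees=True).as_matrix()@M
def tcp_from_tip(fwd,s,z,M):  # tip in case coords -> TCP world
    return H*[1,1,0]+F*fwd+Y*s+Z*z-173*M[:,0]
def rel(P,M,o=None):
    o=o or monitor.get_obs(); R0=R(o['tcp_rot'])
    return np.degrees(Ro.from_matrix(R0.T@M).as_rotvec()), R0.T@(P-o['tcp_pos'])/1000
def log():
    o=monitor.get_obs()
    L=json.load(open('log.json')) if os.path.exists('log.json') else []
    L.append([o['joint_pos'].tolist(),o['tcp_pos'].tolist(),o['tcp_rot'].tolist()]); json.dump(L,open('log.json','w'))
    M=R(o['tcp_rot']); tip=o['tcp_pos']+173*M[:,0]; d=tip-H
    print('t',o['time'],'q',o['joint_pos'].round(3).tolist(),'tip f,s,z',round(d@F,1),round(d@Y,1),round(tip[2],1),'x',M[:,0].round(3),'y',M[:,1].round(3),'F',o['wrist_force'].round(2),'gap',round(o['finger_gap'],1))
    return o
E
python3 - <<'E'
from h import *
json.dump([[[-1.19748773e+00,  4.94180215e-01,  1.34611656e+00, -2.90597485e-05,1.30249784e+00, -9.54735710e-02],[ 282.33585742, -557.4328882 ,  404.10690922],[-0.16380922, -0.6877022 , -0.16464821,  0.68783951]]],open('log.json','w'))
log()
M=tgtR(30); P=tcp_from_tip(-88,-45,190,M); print(P)
r,s=rel(P,M); print(r.round(1),s.round(3),np.linalg.norm(r))
E
```

```text
t 0.65 q [-1.304, 0.446, 1.24, 0.412, 1.545, -0.23] tip f,s,z -250.0 -518.7 328.0 x [ 0.365  0.182 -0.913] y [ 0.451 -0.893  0.002] F [-0.32 -0.05 -0.23] gap 12.3
[ 442.11079518 -177.73686279  276.5       ]
[-55.9  30.8 -50.5] [ 0.319 -0.268 -0.202] 81.34609221071273
```

Request:
play_rows:
  plan:
    - [[-6,3.5,-5.5],[0.03,-0.03,-0.02],0]
    - [[-12,7,-11],[0.065,-0.055,-0.04],0]
    - [[-18,10.5,-16.5],[0.1,-0.085,-0.065],0]
    - [[-24,14,-22],[0.13,-0.11,-0.085],0]

```text
time: 1.15
tcp_pos: [349.2, -399.3, 400.3]
tcp_rot: [0.166, 0.777, 0.466, -0.389]
wrist_force: [0.1, -0.9, 0.1]
finger_gap: -0.3
```

```bash
python3 - <<'E'
from h import *
log()
M=tgtR(30); P=tcp_from_tip(-88,-45,190,M)
r,s=rel(P,M); print(r.round(1),s.round(3),np.linalg.norm(r))
E
```

```text
t 1.15 q [-1.119, 0.48, 1.506, 0.521, 1.65, -0.632] tip f,s,z -157.2 -302.2 268.9 x [ 0.263  0.595 -0.759] y [ 0.853 -0.512 -0.105] F [ 0.08 -0.94  0.1 ] gap -0.3
[-31.4  16.7 -28.6] [ 0.25  -0.021 -0.1  ] 45.62323927237264
```

Request:
play_rows:
  plan:
    - [[-6,3,-5.5],[0.05,-0.005,-0.02],0]
    - [[-12,6.5,-11],[0.1,-0.01,-0.04],0]
    - [[-18,10,-16.5],[0.145,-0.012,-0.06],0]
    - [[-21,11,-19],[0.165,-0.014,-0.067],0]

```text
time: 1.65
tcp_pos: [411.2, -250.0, 317.6]
tcp_rot: [0.192, 0.679, 0.666, -0.244]
wrist_force: [0.3, -0.2, 0.5]
finger_gap: 0.0
```

```bash
python3 - <<'E'
from h import *
log()
M=tgtR(30); P=tcp_from_tip(-88,-45,165,M)
r,s=rel(P,M); print(r.round(1),s.round(3),np.linalg.norm(r))
E
```

```text
t 1.65 q [-0.853, 0.601, 1.662, 0.56, 1.669, -0.961] tip f,s,z -106.3 -122.1 216.2 x [-0.005  0.81  -0.586] y [ 0.997 -0.041 -0.065] F [ 0.32 -0.19  0.46] gap 0.0
[-10.4   5.5  -9.2] [0.097 0.032 0.009] 14.908333196152544
```

```bash
cat >> h.py <<'E'
from scipy.optimize import least_squares
def Rz(a): return Ro.from_euler('z',a).as_matrix()
def Ry(a): return Ro.from_euler('y',a).as_matrix()
def fk(q,p):
    a1,d1,e,L1,b,L2,d6,c=p
    # shoulder (a1,0,d1), elbow +(e,b,L1), wrist +(0,0,L2), tcp +(0,0,d6)
    R1=Rz(q[0]);R2=R1@Ry(q[1]);R3=R2@Ry(q[2]);R5=R3@Rz(q[3])@Ry(q[4]);R6=R5@Rz(q[5]+c)
    t=R1@[a1,b,d1]+R2@[0,0,L1]+R3@[e,0,L2]+R5@[0,0,d6]
    return t,R6[:,[2,0,1]] if False else R6
E
python3 - <<'E'
from h import *
L=json.load(open('log.json'))
def res(p):
    return np.concatenate([fk(np.array(q),p)[0]-t for q,t,_ in L])/1000
best=None
for L1 in(300,400,500):
    s=least_squares(res,[0,200,0,L1,60,L1,120,0]); 
    if best is None or s.cost<best.cost: best=s
print(best.x.round(1),best.fun.round(4)*1000)
for q,t,r in L: print((fk(np.array(q),best.x)[1].T@R(r)).round(3).tolist())
E
```

```text
[ -1.2 254.5 118.8 600.1  59.6 384.3 161.8   0. ] [ 0.  -0.  -0.   0.  -0.   0.  -0.1  0.1  0.   0.  -0.  -0. ]
[[0.0, -1.0, -0.0], [-0.0, 0.0, -1.0], [1.0, 0.0, -0.0]]
[[-0.0, -1.0, -0.0], [0.0, 0.0, -1.0], [1.0, -0.0, 0.0]]
[[-0.0, -1.0, -0.0], [0.0, 0.0, -1.0], [1.0, -0.0, 0.0]]
[[0.0, -1.0, -0.0], [0.0, 0.0, -1.0], [1.0, 0.0, 0.0]]
```

```bash
cat >> h.py <<'E'
PK=np.array([-1.2,254.5,118.8,600.1,59.6,384.3,161.8,0.])
LO=np.array([-2.91,-.82,.22,-1.22,.12,-3.08]);HI=np.array([2.91,2.16,2.67,4.37,2.79,3.08])
def ik(P,M,q0):
    Mm=np.stack([-M[:,1],-M[:,2],M[:,0]],1)
    def f(q):
        t,Rr=fk(q,PK); return np.concatenate([(t-P)/200,Ro.from_matrix(Rr.T@Mm).as_rotvec()])
    s=least_squares(f,q0,bounds=(LO,HI)); return s.x,s.cost
AL=32.; W=14.5; HH=11/np.cos(np.radians(AL))
def rodA(th,rho,gap=0.):
    """rod axis crossing plane s=-80, (fwd,z)"""
    u=np.array([np.cos(th),np.sin(th)]);n=np.array([np.sin(th),-np.cos(th)])
    a=rho*u+n*(4+W*np.sin(th)+HH*np.cos(th)+gap); return a[0],64+a[1]
def rho(th): return np.interp(th,[0,.6,.8,1.1,1.3],[131,131,128,120,118])
INS=22.
def tipA(f,z,ins=INS): return f,-80+ins,z-ins*np.tan(np.radians(AL))
E
python3 - <<'E'
from h import *
q=np.array(json.load(open('log.json'))[-1][0]); M=tgtR(AL)
def chk(name,f,s,z):
    global q
    P=tcp_from_tip(f,s,z,M); q,c=ik(P,M,q); print(name,np.round([f,s,z],1),q.round(2),'cost %.1e'%c,P.round())
chk('stage',-88,-45,165)
chk('push',-20,-45,165)
for g in(20,0):
  f,z=rodA(1.15,119,g); chk('catch+%d'%g,*tipA(f,z))
for th in(.8,.5,.2,0): chk('low%.1f'%th,*tipA(*rodA(th,rho(th))))
f,z=rodA(0,131,8); chk('out',f,-80-60,z-22*np.tan(np.radians(AL))+82*.625)
E
```

```text
stage [-88 -45 165] [-0.69  0.71  1.7   0.57  1.61 -1.14] cost 1.5e-26 [ 442. -175.  257.]
push [-20 -45 165] [-0.6   0.75  1.57  0.64  1.65 -1.03] cost 1.3e-26 [ 508. -162.  257.]
catch+20 [ 87.4 -58.  141.5] [-0.51  0.87  1.32  0.71  1.71 -0.89] cost 4.9e-18 [ 616. -154.  233.]
catch+0 [ 69.2 -58.  149.7] [-0.52  0.85  1.36  0.7   1.7  -0.91] cost 2.3e-24 [ 598. -157.  241.]
low0.8 [106.  -58.  125.7] [-0.49  0.91  1.28  0.73  1.7  -0.88] cost 1.4e-29 [ 634. -150.  217.]
low0.5 [125.7 -58.   93.5] [-0.47  0.97  1.23  0.74  1.68 -0.88] cost 1.0e-30 [ 654. -147.  185.]
low0.2 [132.3 -58.   57.1] [-0.47  1.02  1.22  0.74  1.65 -0.9 ] cost 5.5e-31 [ 660. -145.  149.]
low0.0 [131.  -58.   33.3] [-0.47  1.06  1.22  0.73  1.63 -0.92] cost 5.9e-20 [ 659. -146.  125.]
out [ 131.  -140.    76.5] [-0.55  1.05  1.07  0.69  1.79 -0.87] cost 2.2e-18 [ 675. -226.  168.]
```

```bash
python3 - <<'E'
from h import *
M=tgtR(AL); P=tcp_from_tip(-88,-45,160,M)
r,s=rel(P,M); print(r.round(1),s.round(3))
E
```

```text
[-10.5   3.5  -9. ] [0.1   0.031 0.007]
```

Request:
play_rows:
  plan:
    - [[-5,2,-4.5],[0.02,0.015,0.003],0]
    - [[-10.5,3.5,-9],[0.05,0.031,0.007],0]
    - [[-10.5,3.5,-9],[0.085,0.031,0.007],0]
    - [[-10.5,3.5,-9],[0.1,0.031,0.007],0]
    - [[-10.5,3.5,-9],[0.1,0.031,0.007],0]

```text
time: 2.28
tcp_pos: [440.7, -174.0, 251.0]
tcp_rot: [0.212, 0.611, 0.742, -0.176]
wrist_force: [0.7, 0.4, 0.1]
finger_gap: 0.3
```

```bash
python3 - <<'E'
from h import *
log()
for n in ["side","top","wrist"]:
    cv2.imwrite(f"pics/{n}1.png",viewer.get_image(n))
a=cv2.imread('pics/side1.png')[100:300,150:400];b=cv2.imread('pics/top1.png')[120:340,180:480]
cv2.imwrite('pics/s1z.png',cv2.resize(a,None,fx=2.8,fy=2.8));cv2.imwrite('pics/t1z.png',cv2.resize(b,None,fx=2.6,fy=2.6))
E
```

```text
t 2.275 q [-0.69, 0.722, 1.706, 0.567, 1.6, -1.14] tip f,s,z -89.0 -44.1 159.4 x [-0.164  0.832 -0.53 ] y [ 0.981  0.192 -0.002] F [0.66 0.43 0.11] gap 0.3
```

View pics/s1z.png

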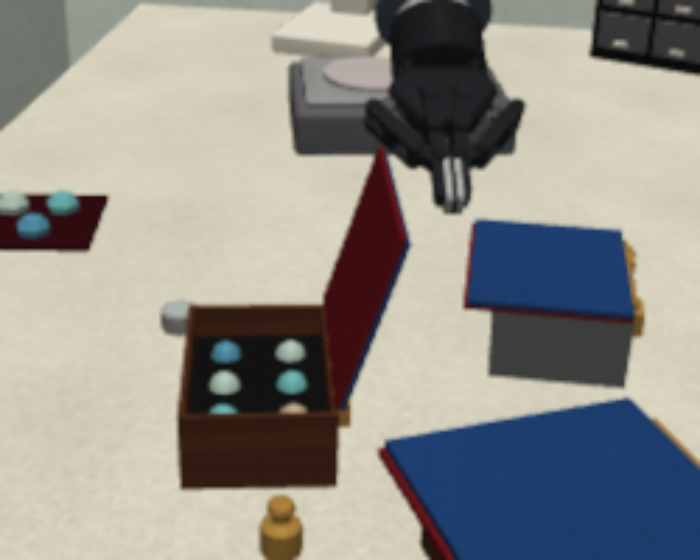

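View pics/t1z.png

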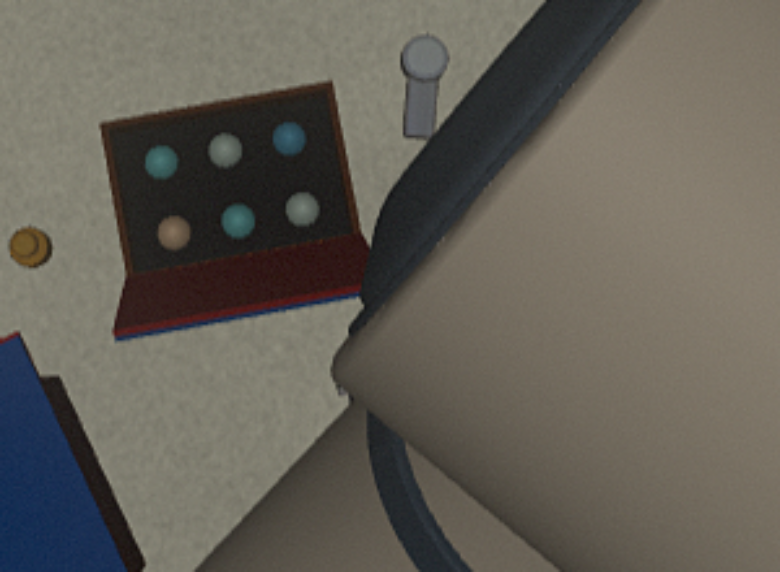

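View pics/wrist1.png

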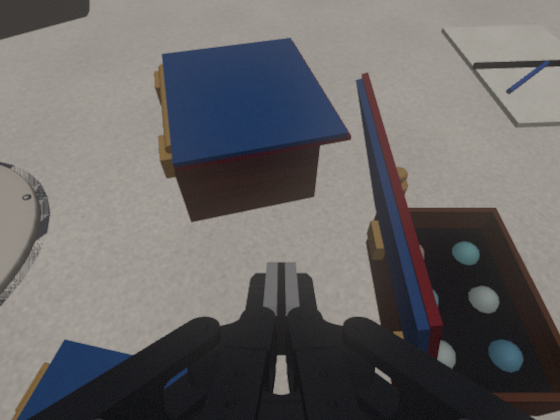

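```bash
python3 - <<'E'
from h import *
o=monitor.get_obs();M=R(o['tcp_rot'])
cp=viewer.camera_params('wrist')
for px in [(265,263),(297,263),(283,355),(250,280),(314,280),(210,322),(357,322),(200,320),(365,320),(250,312),(317,312)]:
    c,d=ray(cp,px); c=M.T@(c-o['tcp_pos']); d=M.T@d
    print(px,[ (c+d*(zz-c[2])/d[2]).round(0).tolist()[:2] for zz in(-11,0)])
E
```

```text
(265, 263) [[166.0, -7.0], [187.0, -8.0]]
(297, 263) [[166.0, 8.0], [187.0, 9.0]]
(283, 355) [[110.0, 1.0], [122.0, 1.0]]
(250, 280) [[152.0, -12.0], [170.0, -14.0]]
(314, 280) [[152.0, 14.0], [170.0, 16.0]]
(210, 322) [[125.0, -23.0], [139.0, -27.0]]
(357, 322) [[125.0, 26.0], [140.0, 30.0]]
(200, 320) [[126.0, -26.0], [141.0, -31.0]]
(365, 320) [[126.0, 29.0], [141.0, 33.0]]
(250, 312) [[131.0, -10.0], [146.0, -12.0]]
(317, 312) [[131.0, 13.0], [146.0, 15.0]]
```

Request:
play_rows:
  plan:
    - [[0,0,0],[-0.003,0.012,0.008],0]
    - [[0,0,0],[-0.005,0.025,0.014],0]
    - [[0,0,0],[-0.005,0.035,0.014],0]
    - [[0,0,0],[-0.005,0.043,0.014],0]
    - [[0,0,0],[-0.005,0.052,0.014],0]
    - [[0,0,0],[-0.005,0.061,0.014],0]
    - [[0,0,0],[-0.005,0.07,0.014],0]

```text
time: 3.3
tcp_pos: [512.6, -173.2, 242.7]
tcp_rot: [0.213, 0.611, 0.741, -0.176]
wrist_force: [-2.7, -1.7, 1.3]
finger_gap: 0.1
```

```bash
python3 - <<'E'
from h import *
log()
im=viewer.get_image('side'); log()
cv2.imwrite('pics/s2.png',im);cv2.imwrite('pics/s2z.png',cv2.resize(im[120:280,220:360],None,fx=4,fy=4))
for th in (1.3,1.4,1.5,1.6,1.7,1.8):
    print(th,[proj('side',H+F*135*np.cos(th)+Z*135*np.sin(th)+s*Y).round(1).tolist() for s in(80,-80)])
E
```

```text
t 3.3 q [-0.615, 0.783, 1.55, 0.628, 1.646, -1.045] tip f,s,z -17.9 -57.2 150.8 x [-0.161  0.832 -0.531] y [ 0.982  0.19  -0.   ] F [-2.73 -1.74  1.35] gap 0.1
t 3.35 q [-0.614, 0.784, 1.548, 0.629, 1.646, -1.044] tip f,s,z -16.9 -57.3 150.7 x [-0.161  0.831 -0.532] y [0.982 0.19  0.001] F [0.76 0.9  0.31] gap -0.1
1.3 [[252.2, 183.9], [250.1, 151.2]]
1.4 [[259.7, 182.4], [256.4, 149.9]]
1.5 [[267.3, 181.5], [262.9, 149.1]]
1.6 [[275.0, 181.3], [269.3, 149.0]]
1.7 [[282.5, 181.8], [275.7, 149.5]]
1.8 [[290.0, 183.0], [282.0, 150.6]]
```

View pics/s2z.png

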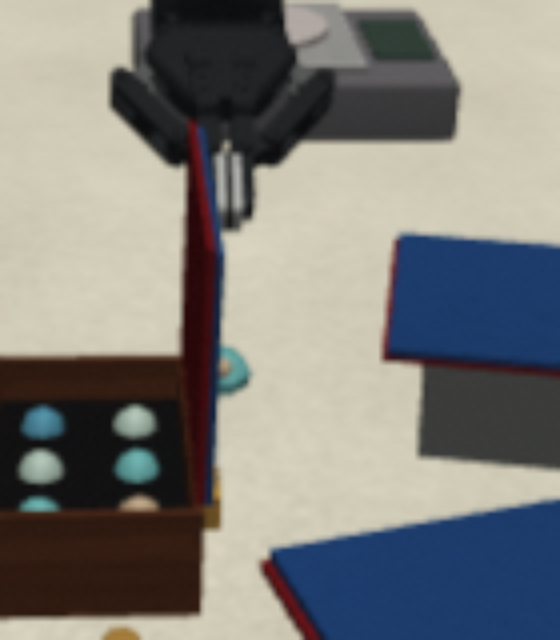

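Request:
play_rows:
  plan:
    - [[0,0,0],[0,0.009,0],0]
    - [[0,0,0],[0,0.018,0],0]

```text
time: 3.6
tcp_pos: [531.7, -169.5, 242.6]
tcp_rot: [0.214, 0.611, 0.741, -0.176]
wrist_force: [-2.4, 0.2, -1.5]
finger_gap: 0.4
```

```bash
python3 - <<'E'
from h import *
log()
im=viewer.get_image('side'); o=log()
cv2.imwrite('pics/s3.png',im);cv2.imwrite('pics/s3z.png',cv2.resize(im[120:280,220:360],None,fx=4,fy=4))
M=tgtR(AL)
for th in(1.0,1.05,1.1,1.15):
    f,z=rodA(th,rho(th)); t=tipA(f,z)
    P=tcp_from_tip(*t,M); r,s=rel(P,M,o); print(th,np.round(t,1),'rel',r.round(1),s.round(4))
E
```

```text
t 3.6 q [-0.593, 0.796, 1.51, 0.645, 1.658, -1.016] tip f,s,z 1.6 -57.4 150.6 x [-0.161  0.831 -0.532] y [0.982 0.19  0.   ] F [-2.38  0.23 -1.47] gap 0.4
t 3.65 q [-0.592, 0.797, 1.508, 0.646, 1.658, -1.016] tip f,s,z 2.6 -57.4 150.6 x [-0.16   0.831 -0.532] y [0.982 0.19  0.001] F [ 0.34  0.02 -0.08] gap 0.1
1.0 [ 85.8 -58.  140.9] rel [ 0.   0.2 -0.1] [0.0048 0.0834 0.009 ]
1.05 [ 80.4 -58.  144. ] rel [ 0.   0.2 -0.1] [0.0031 0.0779 0.0064]
1.1 [ 74.8 -58.  146.9] rel [ 0.   0.2 -0.1] [0.0016 0.0724 0.004 ]
1.15 [ 69.4 -58.  150.1] rel [ 0.   0.2 -0.1] [-0.0001  0.067   0.0012]
```

View pics/s3z.png

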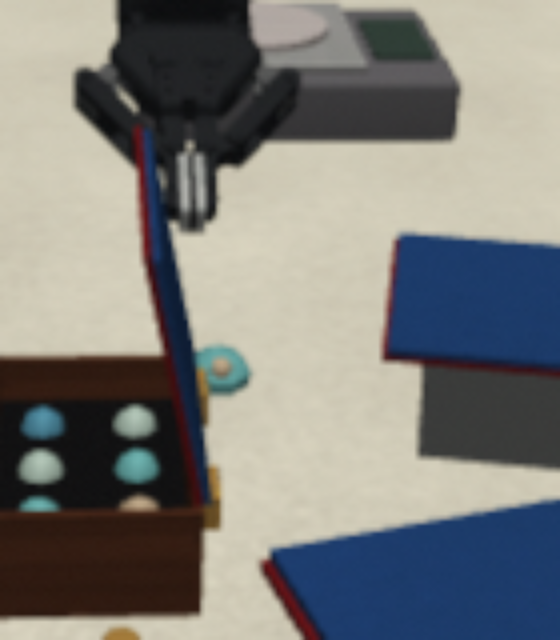

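Lid top corners are at (258.8,183.5) and (256,151.7), so θ≈1.39. It is past upright and falling by itself. Next I take the finger round the lid's end to the catching place under θ≈1.0.

Request:
play_rows:
  plan:
    - [[0,0,0],[-0.03,-0.003,0],0]
    - [[0,0,0],[-0.055,0,0],0]
    - [[0,0,0],[-0.055,0.04,0.005],0]
    - [[0,0,0],[-0.055,0.083,0.009],0]
    - [[0,0,0],[-0.03,0.083,0.009],0]
    - [[0,0,0],[0.005,0.083,0.009],0]
    - [[0,0,0],[0.005,0.083,0.009],0]

```text
time: 4.53
tcp_pos: [613.8, -152.2, 231.4]
tcp_rot: [0.213, 0.611, 0.742, -0.176]
wrist_force: [0.0, 0.5, 0.5]
finger_gap: -0.1
```

```bash
python3 - <<'E'
from h import *
im=viewer.get_image('side'); o=log()
cv2.imwrite('pics/s4.png',im);cv2.imwrite('pics/s4z.png',cv2.resize(im[120:280,180:360],None,fx=3.6,fy=3.6))
for th in (.8,.9,1.,1.1,1.2,1.3):
    print(th,[proj('side',H+F*135*np.cos(th)+Z*135*np.sin(th)+s*Y).round(1).tolist() for s in(80,-80)])
E
```

```text
t 4.575 q [-0.508, 0.874, 1.324, 0.712, 1.7, -0.897] tip f,s,z 85.6 -57.3 140.2 x [-0.162  0.831 -0.532] y [0.982 0.191 0.   ] F [ 1.06 -0.4   0.7 ] gap -0.2
0.8 [[219.7, 201.0], [222.7, 166.1]]
0.9 [[225.2, 196.5], [227.4, 162.1]]
1.0 [[231.4, 192.5], [232.6, 158.6]]
1.1 [[237.9, 189.0], [238.1, 155.6]]
1.2 [[244.9, 186.2], [244.0, 153.1]]
1.3 [[252.2, 183.9], [250.1, 151.2]]
```

View pics/s4z.png

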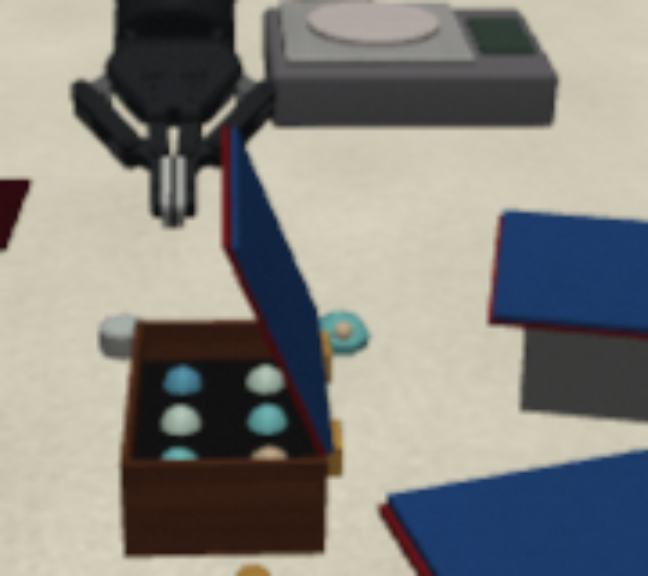

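The lid is at θ≈1.19 and still falling freely. The fingers are under it, so I wait for it to land.

Request:
play_rows:
  plan:
    - [[0,0,0],[0,0,0],0]
    - [[0,0,0],[0,0,0],0]
    - [[0,0,0],[0,0,0],0]
    - [[0,0,0],[0,0,0],0]
    - [[0,0,0],[0,0,0],0]
    - [[0,0,0],[0,0,0],0]
    - [[0,0,0],[0,0,0],0]

```text
time: 5.45
tcp_pos: [614.3, -153.4, 232.2]
tcp_rot: [0.214, 0.611, 0.742, -0.176]
wrist_force: [0.9, -0.6, -1.5]
finger_gap: 0.3
```

```bash
python3 - <<'E'
from h import *
im=viewer.get_image('side'); o=log()
cv2.imwrite('pics/s5.png',im);cv2.imwrite('pics/s5z.png',cv2.resize(im[120:280,180:360],None,fx=3.6,fy=3.6))
E
```

```text
t 5.5 q [-0.508, 0.874, 1.324, 0.712, 1.7, -0.897] tip f,s,z 85.7 -57.3 140.2 x [-0.161  0.831 -0.532] y [0.982 0.191 0.001] F [ 1.11 -1.07 -0.36] gap 0.0
```

View pics/s5z.png

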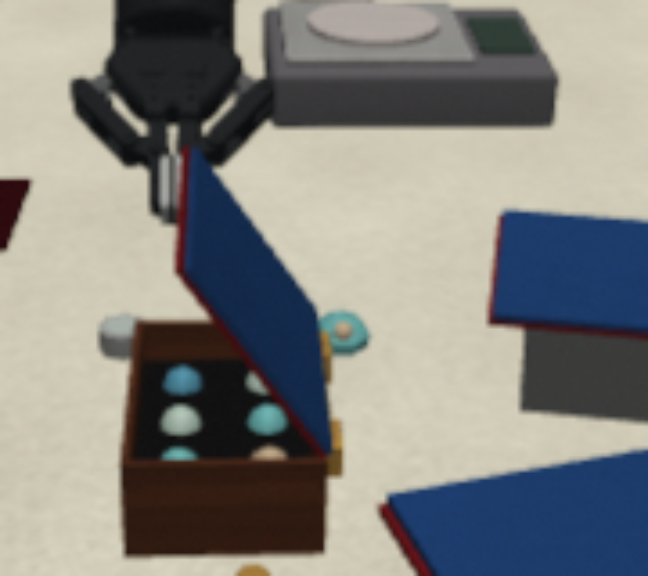

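Request:
play_rows:
  plan:
    - [[0,0,0],[0,0,0],0]
    - [[0,0,0],[0,0,0],0]
    - [[0,0,0],[0,0,0],0]
    - [[0,0,0],[0,0,0],0]
    - [[0,0,0],[0,0,0],0]
    - [[0,0,0],[0,0,0],0]

```text
time: 6.25
tcp_pos: [614.3, -153.4, 232.2]
tcp_rot: [0.214, 0.611, 0.742, -0.176]
wrist_force: [-0.1, 0.5, 0.6]
finger_gap: 0.2
```

```bash
cat >> h.py <<'E'
def lidang(im,tag=None):
    # near-side (s=+80) end: blue/red mask; topmost-left of lid -> near free corner by match of angle on red end edge
    hsv=cv2.cvtColor(im,cv2.COLOR_BGR2HSV)
    return hsv
E
python3 - <<'E'
from h import *
im=viewer.get_image('side'); o=log()
old=cv2.imread('pics/s5.png'); cv2.imwrite('pics/s6.png',im)
d=cv2.absdiff(im,old)[140:260,180:290].max(2); print('changed px',(d>40).sum())
cv2.imwrite('pics/s6z.png',cv2.resize(im[120:280,180:360],None,fx=3.6,fy=3.6))
M=tgtR(AL)
for th in np.arange(1.0,-.01,-.1):
    f,z=rodA(th,rho(th)); t=tipA(f,z); r,s=rel(tcp_from_tip(*t,M),M,o); print(round(th,2),np.round(t,1),s.round(4))
E
```

```text
t 6.3 q [-0.508, 0.874, 1.324, 0.712, 1.7, -0.897] tip f,s,z 85.7 -57.3 140.2 x [-0.162  0.831 -0.532] y [0.982 0.191 0.001] F [ 0.93  0.14 -0.3 ] gap 0.3
changed px 0
1.0 [ 85.8 -58.  140.9] [-0.001   0.0002  0.0001]
0.9 [ 96.3 -58.  133.9] [0.0028 0.0106 0.0061]
0.8 [106.  -58.  125.7] [0.0071 0.0204 0.013 ]
0.7 [114.  -58.  115.9] [0.0123 0.0284 0.0213]
0.6 [121.  -58.  105.3] [0.018  0.0354 0.0303]
0.5 [125.7 -58.   93.5] [0.0243 0.04   0.0403]
0.4 [129.1 -58.   81.4] [0.0307 0.0434 0.0506]
0.3 [131.3 -58.   69.2] [0.0372 0.0456 0.0609]
0.2 [132.3 -58.   57.1] [0.0436 0.0466 0.0711]
0.1 [132.2 -58.   45.1] [0.05   0.0465 0.0813]
0.0 [131.  -58.   33.3] [0.0563 0.0453 0.0913]
```

View pics/s6z.png

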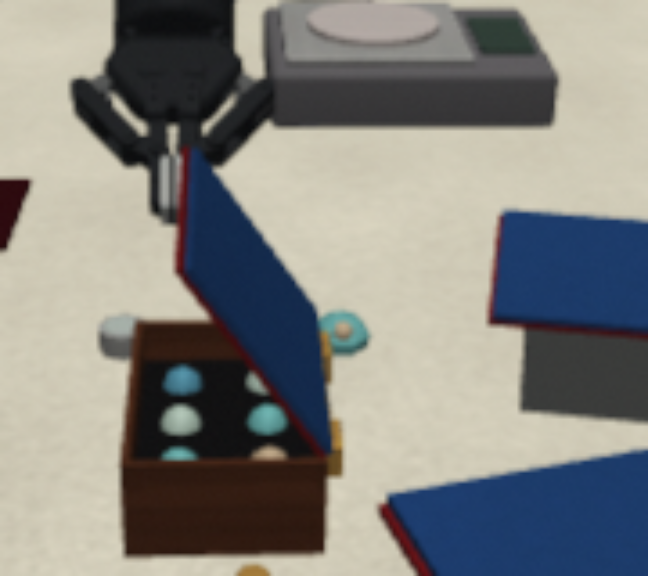

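The lid is at rest on the fingers at θ≈0.99, with no pixels changed over 0.85 s. Now I lower it at about 0.16 rad/s.

Request:
play_rows:
  plan:
    - [[0,0,0],[0.0005,0.002,0.001],0]
    - [[0,0,0],[0.001,0.004,0.0025],0]
    - [[0,0,0],[0.0015,0.006,0.0035],0]
    - [[0,0,0],[0.0022,0.0083,0.005],0]
    - [[0,0,0],[0.003,0.0105,0.0062],0]
    - [[0,0,0],[0.004,0.0125,0.0075],0]
    - [[0,0,0],[0.0048,0.0145,0.009],0]
    - [[0,0,0],[0.0056,0.0165,0.0103],0]
    - [[0,0,0],[0.0065,0.0185,0.0117],0]
    - [[0,0,0],[0.0073,0.0204,0.013],0]

```text
time: 7.55
tcp_pos: [634.6, -150.2, 217.2]
tcp_rot: [0.214, 0.611, 0.742, -0.176]
wrist_force: [0.1, -0.0, -1.3]
finger_gap: 0.0
```

```bash
python3 - <<'E'
from h import *
im=viewer.get_image('side'); o=log()
cv2.imwrite('pics/s7.png',im)
cv2.imwrite('pics/s7z.png',cv2.resize(im[120:280,180:360],None,fx=3.6,fy=3.6))
M=tgtR(AL)
for th in np.arange(.8,.39,-.1):
    f,z=rodA(th,rho(th)); t=tipA(f,z); r,s=rel(tcp_from_tip(*t,M),M,o); print(round(th,2),np.round(t,1),s.round(4))
for th in (.7,.8,.9): print(th,[proj('side',H+F*135*np.cos(th)+Z*135*np.sin(th)+s*Y).round(1).tolist() for s in(80,-80)])
E
```

```text
t 7.6 q [-0.49, 0.912, 1.276, 0.725, 1.698, -0.879] tip f,s,z 106.3 -58.0 125.0 x [-0.162  0.831 -0.532] y [0.982 0.191 0.   ] F [ 0.12  0.92 -1.28] gap 0.2
0.8 [106.  -58.  125.7] [-0.0004 -0.0003 -0.0003]
0.7 [114.  -58.  115.9] [0.0048 0.0077 0.0081]
0.6 [121.  -58.  105.3] [0.0104 0.0147 0.017 ]
0.5 [125.7 -58.   93.5] [0.0168 0.0194 0.0271]
0.4 [129.1 -58.   81.4] [0.0232 0.0228 0.0373]
0.7 [[214.7, 205.9], [218.5, 170.4]]
0.8 [[219.7, 201.0], [222.7, 166.1]]
0.9 [[225.2, 196.5], [227.4, 162.1]]
```

View pics/s7z.png

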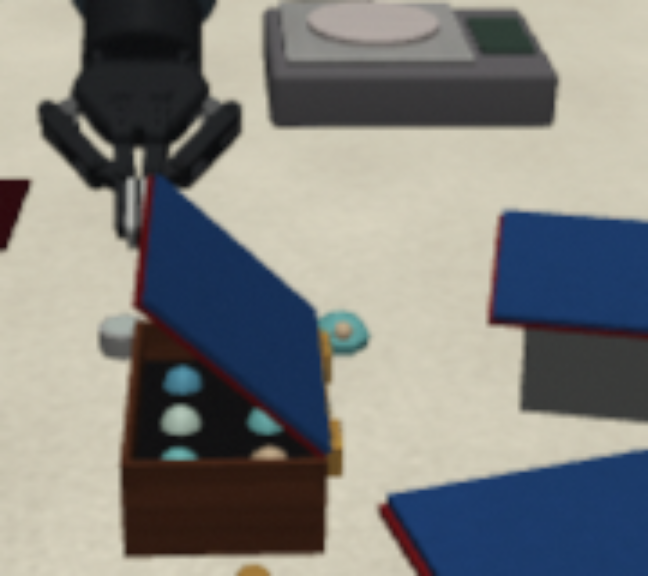

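The near corner is at (219,204.7), θ≈0.78. The lid is following the fingers, so I continue.

Request:
play_rows:
  plan:
    - [[0,0,0],[0.0008,0.0016,0.0015],0]
    - [[0,0,0],[0.0018,0.0032,0.003],0]
    - [[0,0,0],[0.0028,0.0047,0.0047],0]
    - [[0,0,0],[0.0038,0.0062,0.0063],0]
    - [[0,0,0],[0.0048,0.0077,0.0081],0]
    - [[0,0,0],[0.0059,0.0092,0.0098],0]
    - [[0,0,0],[0.007,0.0107,0.0116],0]
    - [[0,0,0],[0.0081,0.0121,0.0134],0]
    - [[0,0,0],[0.0092,0.0134,0.0152],0]
    - [[0,0,0],[0.0104,0.0147,0.017],0]

```text
time: 8.85
tcp_pos: [649.3, -147.6, 196.9]
tcp_rot: [0.214, 0.611, 0.742, -0.176]
wrist_force: [1.2, -0.3, -0.6]
finger_gap: 0.0
```

```bash
python3 - <<'E'
from h import *
o=log()
M=tgtR(AL)
for th in np.arange(.6,.29,-.05):
    f,z=rodA(th,rho(th)); t=tipA(f,z); r,s=rel(tcp_from_tip(*t,M),M,o); print(round(th,2),np.round(t,1),s.round(4))
E
```

```text
t 8.85 q [-0.477, 0.952, 1.242, 0.733, 1.688, -0.875] tip f,s,z 121.1 -58.2 104.9 x [-0.162  0.831 -0.532] y [0.982 0.191 0.   ] F [ 1.15 -0.26 -0.61] gap 0.0
0.6 [121.  -58.  105.3] [-0.     -0.0001 -0.0001]
0.55 [123.5 -58.   99.4] [0.0031 0.0024 0.0049]
0.5 [125.7 -58.   93.5] [0.0063 0.0046 0.01  ]
0.45 [127.5 -58.   87.4] [0.0095 0.0064 0.0151]
0.4 [129.1 -58.   81.4] [0.0127 0.0079 0.0202]
0.35 [130.3 -58.   75.3] [0.0159 0.0092 0.0253]
0.3 [131.3 -58.   69.2] [0.0192 0.0101 0.0305]
```

Request:
play_rows:
  plan:
    - [[0,0,0],[0.0012,0.001,0.002],0]
    - [[0,0,0],[0.0025,0.002,0.004],0]
    - [[0,0,0],[0.0038,0.0029,0.006],0]
    - [[0,0,0],[0.0051,0.0038,0.008],0]
    - [[0,0,0],[0.0063,0.0046,0.01],0]
    - [[0,0,0],[0.0076,0.0054,0.012],0]
    - [[0,0,0],[0.0089,0.0061,0.014],0]
    - [[0,0,0],[0.0102,0.0068,0.016],0]
    - [[0,0,0],[0.0114,0.0074,0.0181],0]
    - [[0,0,0],[0.0127,0.008,0.0202],0]

```text
time: 10.1
tcp_pos: [657.2, -146.0, 172.9]
tcp_rot: [0.214, 0.611, 0.742, -0.176]
wrist_force: [1.3, -0.2, -0.2]
finger_gap: 0.3
```

```bash
python3 - <<'E'
from h import *
for n in('side','wrist'):
    im=viewer.get_image(n); cv2.imwrite(f'pics/{n}8.png',im)
    if n=='side': cv2.imwrite('pics/s8z.png',cv2.resize(im[120:280,180:360],None,fx=3.6,fy=3.6))
o=log()
M=tgtR(AL)
for th in np.arange(.4,.09,-.05):
    f,z=rodA(th,rho(th)); t=tipA(f,z); r,s=rel(tcp_from_tip(*t,M),M,o); print(round(th,2),np.round(t,1),s.round(4))
for th in (.3,.4,.5): print(th,[proj('side',H+F*135*np.cos(th)+Z*135*np.sin(th)+s*Y).round(1).tolist() for s in(80,-80)])
E
```

```text
t 10.2 q [-0.47, 0.991, 1.223, 0.736, 1.669, -0.884] tip f,s,z 129.1 -58.2 80.8 x [-0.162  0.831 -0.532] y [0.982 0.191 0.   ] F [ 2.03 -1.15 -0.95] gap -0.2
0.4 [129.1 -58.   81.4] [-0.0002 -0.0001 -0.0003]
0.35 [130.3 -58.   75.3] [0.003  0.0012 0.0049]
0.3 [131.3 -58.   69.2] [0.0063 0.0021 0.01  ]
0.25 [131.9 -58.   63.1] [0.0095 0.0028 0.0152]
0.2 [132.3 -58.   57.1] [0.0127 0.0032 0.0203]
0.15 [132.4 -58.   51.1] [0.0159 0.0032 0.0254]
0.1 [132.2 -58.   45.1] [0.0191 0.003  0.0305]
0.3 [[201.7, 228.5], [207.3, 190.4]]
0.4 [[203.8, 222.6], [209.2, 185.1]]
0.5 [[206.8, 216.8], [211.7, 180.0]]
```

View pics/s8z.png

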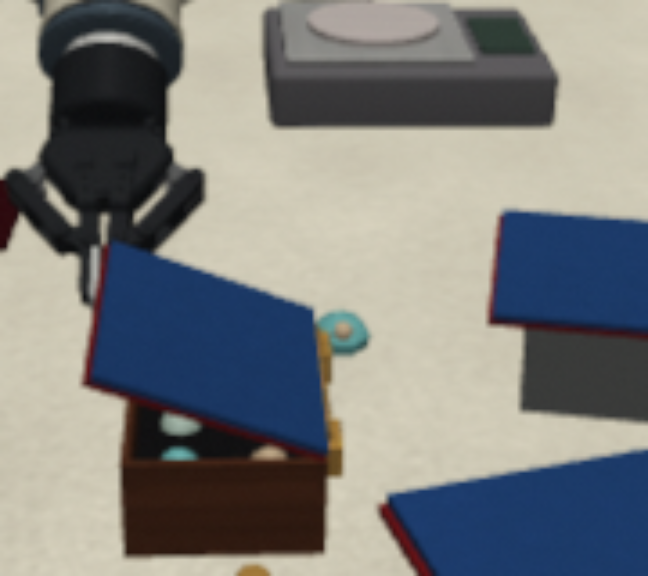

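View pics/wrist8.png

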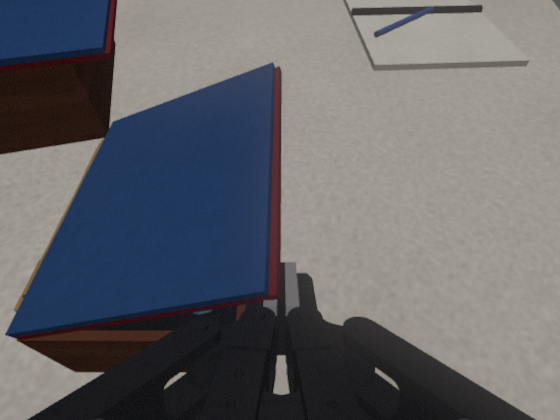

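θ≈0.36 and the lip is resting on the right-hand finger line. The loupe is clear of the hand. I continue, a little slower.

Request:
play_rows:
  plan:
    - [[0,0,0],[0.001,0.0004,0.0016],0]
    - [[0,0,0],[0.002,0.0008,0.0032],0]
    - [[0,0,0],[0.003,0.0012,0.0049],0]
    - [[0,0,0],[0.0041,0.0015,0.0066],0]
    - [[0,0,0],[0.0052,0.0018,0.0083],0]
    - [[0,0,0],[0.0063,0.0021,0.01],0]
    - [[0,0,0],[0.0073,0.0023,0.0117],0]
    - [[0,0,0],[0.0084,0.0026,0.0135],0]
    - [[0,0,0],[0.0095,0.0028,0.0152],0]

```text
time: 11.32
tcp_pos: [659.9, -145.5, 154.7]
tcp_rot: [0.213, 0.611, 0.742, -0.176]
wrist_force: [2.4, -0.2, -1.2]
finger_gap: 0.1
```

```bash
python3 - <<'E'
from h import *
im=viewer.get_image('side'); cv2.imwrite('pics/s9z.png',cv2.resize(im[120:280,150:330],None,fx=3.6,fy=3.6))
o=log()
M=tgtR(AL)
for th in np.arange(.25,-.01,-.05):
    f,z=rodA(th,rho(th)); t=tipA(f,z); r,s=rel(tcp_from_tip(*t,M),M,o); print(round(th,2),np.round(t,1),s.round(4))
for th in (.1,.2,.3): print(th,[proj('side',H+F*135*np.cos(th)+Z*(4+135*np.sin(th))+s*Y).round(1).tolist() for s in(80,-80)])
E
```

```text
t 11.375 q [-0.468, 1.018, 1.215, 0.736, 1.654, -0.896] tip f,s,z 131.9 -58.2 62.5 x [-0.162  0.832 -0.531] y [ 0.982  0.191 -0.   ] F [ 2.09 -0.86 -2.43] gap -0.2
0.25 [131.9 -58.   63.1] [-0.0002  0.     -0.0003]
0.2 [132.3 -58.   57.1] [0.003  0.0004 0.0048]
0.15 [132.4 -58.   51.1] [0.0062 0.0005 0.0099]
0.1 [132.2 -58.   45.1] [0.0094 0.0003 0.015 ]
0.05 [131.7 -58.   39.1] [ 0.0125 -0.0002  0.02  ]
0.0 [131.  -58.   33.3] [ 0.0156 -0.0009  0.0249]
0.1 [[199.4, 238.9], [205.3, 199.6]]
0.2 [[200.1, 232.8], [205.9, 194.1]]
0.3 [[201.5, 226.7], [207.2, 188.7]]
```

View pics/s9z.png

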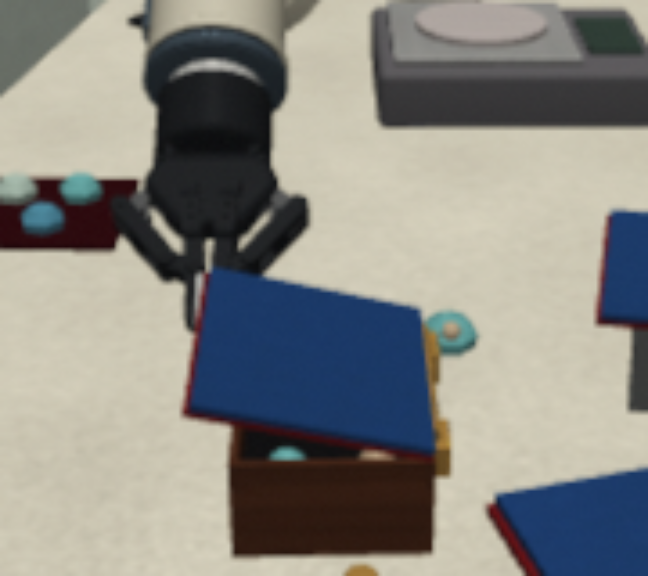

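θ≈0.2. The last stretch goes at about 0.12 rad/s.

Request:
play_rows:
  plan:
    - [[0,0,0],[0.001,0.0002,0.0015],0]
    - [[0,0,0],[0.002,0.0003,0.003],0]
    - [[0,0,0],[0.003,0.0004,0.0046],0]
    - [[0,0,0],[0.004,0.0004,0.0062],0]
    - [[0,0,0],[0.005,0.0004,0.0078],0]
    - [[0,0,0],[0.006,0.0004,0.0094],0]
    - [[0,0,0],[0.007,0.0004,0.011],0]
    - [[0,0,0],[0.008,0.0003,0.0126],0]
    - [[0,0,0],[0.009,0.0003,0.0142],0]
    - [[0,0,0],[0.01,0.0002,0.0158],0]

```text
time: 12.62
tcp_pos: [660.0, -145.3, 135.6]
tcp_rot: [0.213, 0.611, 0.742, -0.176]
wrist_force: [2.0, 0.4, -1.3]
finger_gap: 0.1
```

```bash
python3 - <<'E'
from h import *
im=viewer.get_image('side'); cv2.imwrite('pics/s10z.png',cv2.resize(im[120:280,150:330],None,fx=3.6,fy=3.6))
o=log()
M=tgtR(AL)
for th in np.arange(.1,-.01,-.05):
    f,z=rodA(th,rho(th)); t=tipA(f,z); r,s=rel(tcp_from_tip(*t,M),M,o); print(round(th,2),np.round(t,1),s.round(4))
for th in (0,.05,.1,.2): print(th,[proj('side',H+F*135*np.cos(th)+Z*(4+135*np.sin(th))+s*Y).round(1).tolist() for s in(80,-80)])
E
```

```text
t 12.675 q [-0.468, 1.045, 1.213, 0.735, 1.636, -0.912] tip f,s,z 132.0 -58.0 43.4 x [-0.162  0.831 -0.531] y [ 0.982  0.191 -0.   ] F [ 1.46 -0.02 -2.2 ] gap 0.1
0.1 [132.2 -58.   45.1] [-0.0009  0.0001 -0.0011]
0.05 [131.7 -58.   39.1] [ 0.0023 -0.0003  0.0039]
0.0 [131.  -58.   33.3] [ 0.0054 -0.0011  0.0089]
0 [[199.4, 244.9], [205.3, 205.0]]
0.05 [[199.3, 241.9], [205.2, 202.3]]
0.1 [[199.4, 238.9], [205.3, 199.6]]
0.2 [[200.1, 232.8], [205.9, 194.1]]
```

View pics/s10z.png

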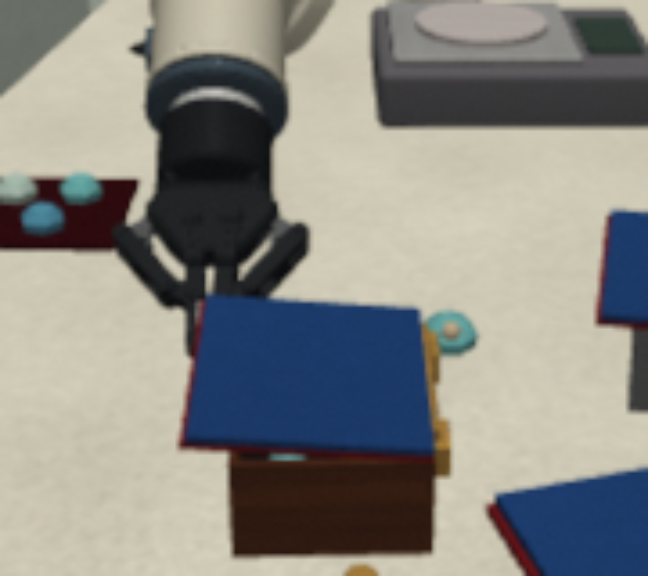

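Request:
play_rows:
  plan:
    - [[0,0,0],[0.0007,0,0.0012],0]
    - [[0,0,0],[0.0015,0,0.0024],0]
    - [[0,0,0],[0.0022,0,0.0036],0]
    - [[0,0,0],[0.003,0,0.0048],0]
    - [[0,0,0],[0.0037,0,0.006],0]
    - [[0,0,0],[0.0045,0,0.0072],0]
    - [[0,0,0],[0.0052,0,0.0084],0]
    - [[0,0,0],[0.006,0,0.0096],0]
    - [[0,0,0],[0.0067,0,0.0108],0]
    - [[0,0,0],[0.0075,0,0.012],0]

```text
time: 13.92
tcp_pos: [660.0, -145.3, 121.2]
tcp_rot: [0.213, 0.611, 0.742, -0.176]
wrist_force: [0.7, -0.0, 0.3]
finger_gap: 0.0
```

```bash
python3 - <<'E'
from h import *
o=log()
im=viewer.get_image('side'); cv2.imwrite('pics/s11z.png',cv2.resize(im[120:280,150:330],None,fx=3.6,fy=3.6))
cv2.imwrite('pics/w11.png',viewer.get_image('wrist'))
E
```

```text
t 13.925 q [-0.468, 1.065, 1.21, 0.734, 1.623, -0.923] tip f,s,z 132.0 -58.0 29.2 x [-0.162  0.832 -0.531] y [ 0.982  0.191 -0.   ] F [ 0.68 -0.01  0.27] gap 0.0
```

View pics/s11z.png

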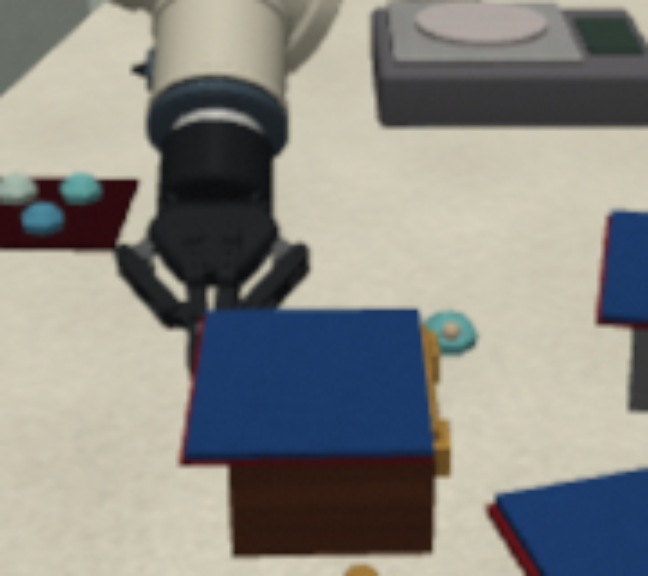

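View pics/w11.png

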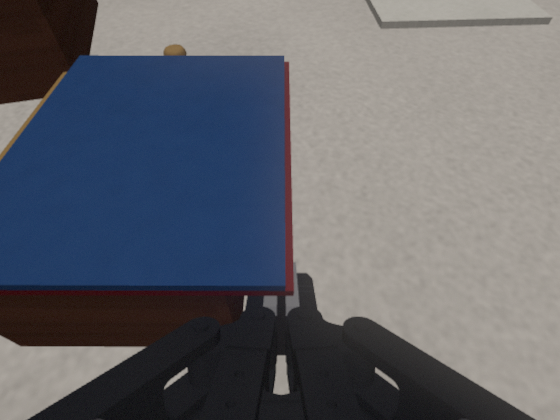

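The lid is shut and unloaded, with corner rows at 246 and 206 against 245 and 205 expected at θ=0. I withdraw along the finger axis.

Request:
play_rows:
  plan:
    - [[0,0,0],[0.0,0.001,0.003],0]
    - [[0,0,0],[-0.012,0.002,0.003],0]
    - [[0,0,0],[-0.028,0.003,0.003],0]
    - [[0,0,0],[-0.048,0.003,0.003],0]
    - [[0,0,0],[-0.07,0.003,0],0]
    - [[0,0,0],[-0.095,0.003,0],0]
    - [[0,0,0],[-0.12,0.003,0],0]
    - [[0,0,0],[-0.14,0.003,-0.01],0]
    - [[0,0,0],[-0.16,0.003,-0.02],0]
    - [[0,0,0],[-0.16,0.003,-0.02],0]

```text
time: 15.28
tcp_pos: [687.0, -269.2, 225.1]
tcp_rot: [0.215, 0.612, 0.741, -0.176]
wrist_force: [-0.3, 1.0, -1.2]
finger_gap: -0.2
```

```bash
python3 - <<'E'
from h import *
o=log()
im=viewer.get_image('side'); cv2.imwrite('pics/s12z.png',cv2.resize(im[90:330,130:370],None,fx=2.4,fy=2.4))
cv2.imwrite('pics/w12.png',viewer.get_image('wrist'));cv2.imwrite('pics/t12.png',viewer.get_image('top'))
E
```

```text
t 15.275 q [-0.588, 1.02, 0.95, 0.696, 1.918, -0.8] tip f,s,z 135.3 -185.0 132.8 x [-0.159  0.831 -0.533] y [0.982 0.19  0.002] F [-0.34  1.   -1.22] gap -0.2
```

View pics/s12z.png

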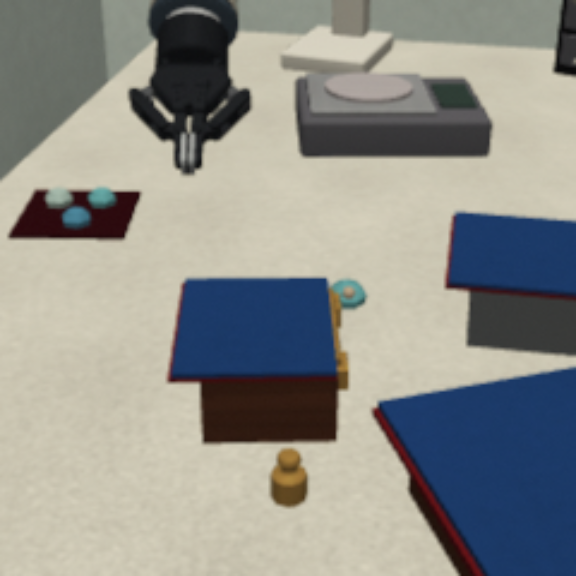

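View pics/w12.png

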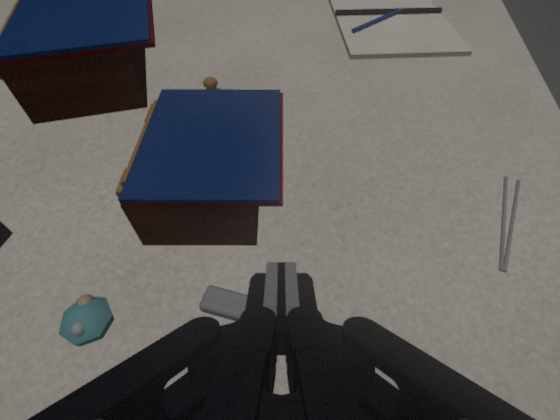

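View pics/t12.png

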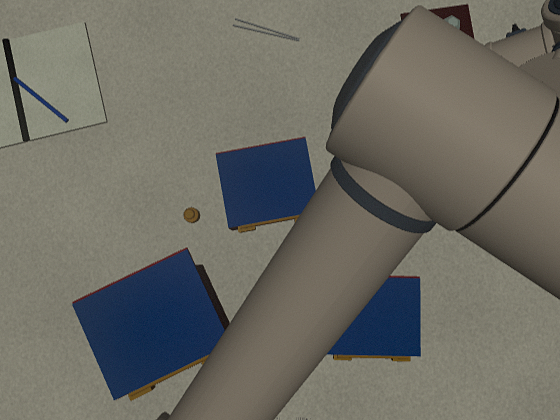

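Request:
play_rows:
  plan:
    - [[0,0,0],[-0.03,0,-0.02],0]
    - [[0,0,0],[-0.07,0.0,-0.05],0]
    - [[0,0,0],[-0.11,0.0,-0.08],0]
    - [[0,0,0],[-0.15,0.0,-0.1],0]
    - [[0,0,0],[-0.15,0.0,-0.1],0]
    - [[0,0,0],[-0.15,0.0,-0.1],0]

```text
time: 16.18
tcp_pos: [700.8, -339.6, 385.4]
tcp_rot: [0.212, 0.611, 0.742, -0.176]
wrist_force: [-0.3, -0.1, -0.6]
finger_gap: -0.0
```

```bash
python3 - <<'E'
from h import *
o=log()
t=viewer.get_image('top');w=viewer.get_image('wrist');s=viewer.get_image('side')
cv2.imwrite('pics/t13.png',t);cv2.imwrite('pics/w13.png',w);cv2.imwrite('pics/s13z.png',cv2.resize(s[190:300,180:310],None,fx=5,fy=5,interpolation=cv2.INTER_CUBIC))
print('shut corners side',[proj('side',H+F*135+Z*4+s_*Y).round(1).tolist() for s_ in(80,-80)], 'th.03',[proj('side',H+F*135+Z*8+s_*Y).round(1).tolist() for s_ in(80,-80)])
for p in([643,-93,18],[586,-91,5],[498,-126,11],[505,181,41]): print(p,'wrist',proj('wrist',p).round(),'top',proj('top',p).round())
E
```

```text
t 16.175 q [-0.647, 0.952, 0.654, 0.798, 2.23, -0.564] tip f,s,z 134.8 -256.3 293.7 x [-0.163  0.832 -0.53 ] y [ 0.982  0.191 -0.003] F [-0.25 -0.07 -0.57] gap -0.0
shut corners side [[199.4, 244.9], [205.3, 205.0]] th.03 [[199.3, 243.1], [205.2, 203.4]]
[643, -93, 18] wrist [274. 304.] top [343. 141.]
[586, -91, 5] wrist [233. 299.] top [342. 173.]
[498, -126, 11] wrist [161. 309.] top [361. 220.]
[505, 181, 41] wrist [230. 142.] top [191. 213.]
```

View pics/w13.png

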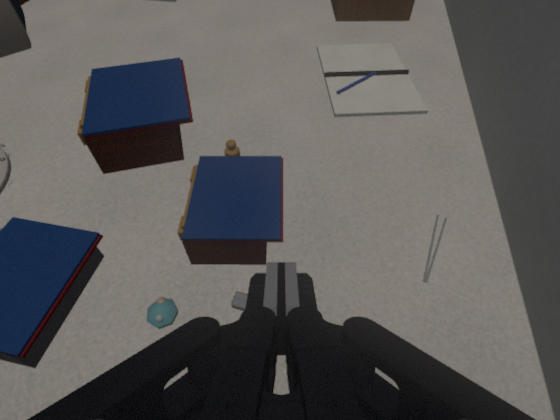

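View pics/s13z.png

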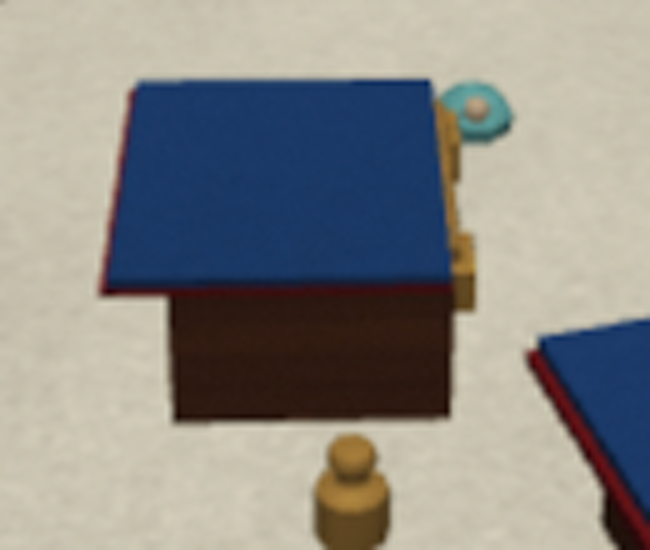

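View pics/t13.png

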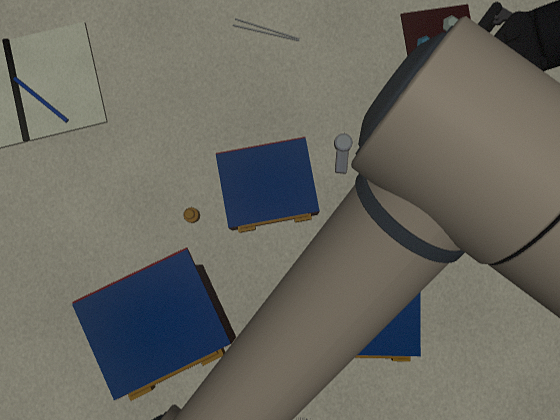

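The loupe (343,142) and weight (191,214) haven't moved in the top view. The opal is at (162,312) in the wrist view, where (161,309) was predicted from its start position. The lid is flat on the rim and the hand is clear, so I hand in.

```bash
python3 - <<'E'
from rig import workorder, monitor
print(abs(monitor.get_obs()['qvel']).max()); print(workorder.hand_in())
E
```

```text
0.007510932002252522
the job is handed in; nothing more can be done
None
```

I tipped the lid past upright with the closed fingers to about 1.39 rad and let it fall freely. I then went round its right-hand end and caught it from underneath at about 0.99 rad. It rested there with no change between two pictures 0.8 s apart. I lowered it on the outside of the fingers at about 0.1–0.16 rad/s until it was shut, withdrew along the finger axis, and handed in at about 16 s.

**Last checks:**
- **Lid:** its corners are within about 2 px of where they should be when shut, which reads as 0 rad to roughly 0.03. Rates and angles are from pictures and finger positions, as the joint itself can't be read.
- **Loose items:** the loupe, weight and opal appear within about 3 px of their starting places.
- **Hand:** it is clear, with only noise on the wrist force.

**What disagreed:**
- **Hinge side:** the task puts the hinge to the robot's right. The pictures showed it facing the robot, with the lip pointing away, and I worked from the pictures.
- **Lid angle while lowering:** the lid read about 0.03–0.05 rad lower than my finger-thickness model predicted. It still followed the fingers all the way down.

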